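# Square and press a pack of melamine plates in the lever press

### The job

Tap the three loose melamine plates on the press bed along until all their ends are flush against the press's end stop. Then pull the sprung lever down to its bottom stop so the foot presses the pack, hold it there for about a second, and ease the lever slowly all the way back up, keeping hold of its spring force the whole way so that it never snaps back. Leave the plates flush in the press and do not disturb the other things on the shelf.

Things in the scene. Friction and masses are not known exactly. Their poses are not given: they have to be found in the camera images.
- press: fixed grey bench lever press. Origin on the shelf straight below its foot; x away from its front, y left, z up. In its frame (mm): bed x -70..110, y -65..90, top z 40; column x 55..100, y -30..30; head x -35..100, y -30..30, z 135..220; lever on the right (-y) side. The stack lies on the bed along y and sticks out over the bed's left (+y) end
- end_stop (a point): bottom centre of the end stop's face, at the right (-y) end of the bed: press frame (0, -50, 40) mm; the stop is 90 mm wide and 34 mm high. Two guide rails run along y from it for 80 mm, inner faces at x = -37 and +37 mm, 20 mm high: they keep the plates straight
- lever (a joint): angle of the press lever, rad: 0 = up at rest, grows as it is pulled down, 0.96 = bottom stop. A spring drives it back to 0 and it snaps up when let go; it takes about 4 N at the grip at the top, 14 N at the bottom. It drives the foot down, 40 mm over the full stroke
- lever_grip (a point): middle of the lever's round black grip bar (24 mm diameter, 115 mm long, along the press's y axis). Moves on a circle of 150 mm radius about lever_pivot in the press's x-z plane: at rest 123 mm in front of and 86 mm above the pivot; at the bottom stop 141 mm in front of and 51 mm below it
- lever_pivot (a point): point on the lever's hinge axis (which lies along the press's y axis), in the plane of lever_grip: press frame (0, -110, 180) mm
- foot: round black rubber foot under the head, 44 mm diameter, on a spring that gives up to 8 mm; origin at the centre of its underside, 36 mm above the stack when the lever is up. It meets the stack at about 0.86 rad of lever travel
- plate_low: bottom one of the three loose wood-grain melamine plates lying on one another on the press bed, each 70 (x) x 160 (y) x 8 mm, 120 g; origin at the centre of its underside, axes nearly those of the press. With its end against the end stop its origin is at y = +30 mm in the press frame (its left end then at y = +110 mm, 20 mm beyond the bed)
- plate_mid: middle one of the three loose wood-grain melamine plates lying on one another on the press bed, each 70 (x) x 160 (y) x 8 mm, 120 g; origin at the centre of its underside, axes nearly those of the press. With its end against the end stop its origin is at y = +30 mm in the press frame (its left end then at y = +110 mm, 20 mm beyond the bed)
- plate_top: top one of the three loose wood-grain melamine plates lying on one another on the press bed, each 70 (x) x 160 (y) x 8 mm, 120 g; origin at the centre of its underside, axes nearly those of the press. With its end against the end stop its origin is at y = +30 mm in the press frame (its left end then at y = +110 mm, 20 mm beyond the bed)
- scraper: yellow plastic scraper, 180 mm long, 60 mm wide blade, lying in front of the press; not part of the job
- opener: small steel cartridge opener, flat, 110 mm long, lying right of the press; not part of the job
- nozzle_caps: set of three clear plastic nozzle caps standing on a white 110 x 45 mm strip, 67 mm tall, left of the press; not part of the job
- cartridge: white sealant cartridge standing upright, 50 mm diameter, 200 mm tall; not part of the job
- cleaner: capped bottle of cleaner, 64 mm diameter, 180 mm tall; not part of the job
- carton: cardboard carton 160 x 100 x 90 mm; not part of the job
- tape_roll: roll of brown packing tape lying flat, 100 mm outside diameter, 48 mm high; not part of the job
Not all that is in view belongs to the job. What is shaped like the plate_top but orange, white or yellow is not meant.

How it is judged (in metres and radians):
On the way, in this order (a step that is already met when the one before it is completed fails the run):
1. all three plates are flush against the end stop (within 3 mm) (y of plate_low in the frame of press between 0.027 and 0.033 m and y of plate_mid in the frame of press between 0.027 and 0.033 m and y of plate_top in the frame of press between 0.027 and 0.033 m), for 0.2 s.
2. the lever is down at its bottom stop (over 0.90 rad) for half a second with the foot pressing the top plate (over 4 N), the plates still flush (all of step 1 and value of joint lever above 0.9 rad and contact force between foot and plate_top above 4 N), for 0.5 s.
At the end, for the whole second after the job is handed in: The lever is fully up (under 0.04 rad) and still, and the three plates lie at rest one on another on the press bed, each with its end within 3 mm of the end stop (all of step 1 and z of plate_top in the frame of press above 0.053 m and value of joint lever below 0.04 rad and velocity of joint lever between -0.1 and 0.1 rad/s and linear speed of each of plate_low, plate_mid, plate_top below 0.02 m/s); the robot touches nothing.
It fails at once if the lever flies back (returns faster than 1.2 rad/s; the whole stroke is 0.96 rad) (velocity of joint lever below -1.2 rad/s).
It fails at once if one of the other things on the shelf is moved more than 30 mm (distance of any of scraper, opener, nozzle_caps, cartridge, cleaner, carton, tape_roll from where it was at the start of the episode above 0.03 m).
It also fails if it takes over 59 s, if anything falls off the work surface, if the arm or the gripper's body presses on something with over 40 N, if the wrist force passes 120 N, or if a joint passes its speed limit or range.

### The arm

A 6-joint arm with a two-finger parallel gripper is mounted at the origin on the work surface. World frame = base frame: x ahead of the robot, y to its left, z up, the work surface at z = 0. Lengths are in mm, angles in rad, forces in N, time in s.
With the tool pointing down it reaches from about 275 to 850 mm from the base axis. Payload 19 kg.
Tool frame: the origin (TCP) lies midway between the tips of the shut fingers; the grasp point (between the pads) lies 19 mm behind it; y points along the fingers, x is the direction in which the jaws open and shut, and the axes are right-handed (so a half turn about y gives the same grasp; the last joint's range is limited). The gripper opens to 85 mm and grips with 20 to 120 N. Pads are 22 mm wide; open, the fingers measure 114 mm over their backs; the gripper's body (76 mm by 85 mm) begins 54 mm behind the grasp point. The pads swing forward as they close: fully open they stand 13 mm farther back than shut.
Start: joints at [-1.328, 0.15, 1.437, -0, 1.554, -0.134], TCP at [211.541, -534.638, 204.867] pointing down, gripper open.
Joint ranges: [-2.8, 2.8], [-0.68, 2.1], [0.12, 2.68], [-1.39, 4.53], [0.16, 2.79], [-2.81, 2.81]. Speed limits (rad/s): [1.89, 1.89, 2.22, 3.01, 3.01, 3.01].

### API

Orientations are given as a 3x3 rotation matrix whose columns are the frame's x, y, z axes.
In Python, from bench import r gives the robot as it stands. The module is installed in compiled form; this text tells all that it offers.
- The arm moves only by the tool play_rows, never from a script. Its arguments are lists of equal length, an entry for each row: "fingers": the gripper command: -1 is shut, 1 is fully open, values between are in proportion; "offset": the shift along the tool's x, y, z in cm, a list of three; "turn": the turn about the tool's y in rad. A call has 1 to 10 rows; each row shifts and turns the commanded pose from where the row before left it, along the tool's axes as they then stand; what a row does not reach is not made up. A row lasts 1/8 s, in which the tool goes at most 62.5 mm and 10.7 degrees, less where a joint would pass 70% of its speed; a pose out of reach is approached as far as the arm can. A call is refused whole if a number of a shift passes 6.25 or a number of a turn 0.188, either way. A call with a gripper value outside its range is refused whole. The fingers move at their own pace and stop on an object; the grip force is fixed at half the most. Time passes only in rows, so rows that do not move let the fingers close. It gives the time, the measured TCP pose, the force and the opening at its end, in the units of the state.
- r.get_obs(): the state, without advancing time (a new reading comes with each control period).
- r.snapshot(name): name is "scene" or "side" or "wrist"; returns the picture (384x512x3 uint8, red, green, blue); there is no depth.
- r.get_calibration(name): a dict with "fx", "fy", "cx", "cy" (pixels), "R" (3x3) and "t" (3): a world point X has camera coordinates R X + t. Camera axes: x right, y down, z forward; pixel columns grow to the right and rows downward; lengths in mm; the calibration is good to about 2 mm. A picture is of the moment at which its call begins: read the wrist's pose just before it. get_calibration takes no time and is no camera call; for the wrist camera it gives the pose at the moment of the call.
- r.close_job(): hands the job in, once; it reports no verdict.
The state is a dict: "time": time; "joint_pos": joint angles; "qd": joint speeds; "joint_torque": joint torques, N m; "ee_pos": TCP position; "tool_rot": TCP orientation; "ft_force": force on the tool from outside, world axes, zero at the start; "ft_torque": the same for the moment, N m; "finger_gap": finger opening in mm.
Only numpy, scipy, OpenCV 4.12 (cv2) and the standard library are available. Lean on these libraries where they do the work, as an engineer would, in place of code of your own. Each camera call takes 0.05 s, during which the arm holds its last target. There are 200 camera calls.

## Working session

There is one attempt and no reset: what is moved stays moved. The work goes in short steps, Python scripts to look and compute and a tool call to move; the robot and the scene stay as the last step left them, time stands still between calls to the robot, and variables do not carry over. Pictures are saved under pics/ and viewed, about 8 in all and at most 12, crops included, and the job is handed in when it is done.

Besides the shell and the picture viewer there is one more tool, called after ">>>" as name(argument=value, ...), one argument or row to a line, values as JSON. play_rows: Moves the arm, as the interface text tells. Its arguments: {"type":"object","properties":{"fingers":{"type":"array"},"offset":{"type":"array"},"turn":{"type":"array"}},"required":["fingers","offset","turn"]}

```bash
mkdir -p pics; python3 - <<'E'
from bench import r
import cv2,numpy as np
for n in("scene","side"):
    c=r.get_calibration(n); cv2.imwrite(f"pics/{n}0.png",cv2.resize(r.snapshot(n)[:,:,::-1],(800,600),interpolation=cv2.INTER_CUBIC)); print(n,c)
o=r.get_obs();print(o)
E
```

```text
scene {'fx': 374.649267275121, 'fy': 374.649267275121, 'cx': 261.3507192547865, 'cy': 196.8770187568536, 'R': array([[-0.83584187,  0.54855618,  0.02131859],
       [ 0.287038  ,  0.46980628, -0.83480012],
       [-0.46795038, -0.69164165, -0.55014023]]), 't': array([ 458.70396796,  -54.14217796, 1564.85118086])}
side {'fx': 487.19403827480056, 'fy': 487.19403827480056, 'cx': 260.56411489934277, 'cy': 189.69588627065082, 'R': array([[ 0.96139436, -0.27487172,  0.0129005 ],
       [-0.16703932, -0.62020997, -0.76644469],
       [ 0.21867499,  0.73470071, -0.64218075]]), 't': array([-549.48823099,  239.30907333, 1370.3619237 ])}
{'time': 0.1, 'joint_pos': array([-1.32802313e+00,  1.50941186e-01,  1.43794534e+00, -2.19650520e-05,
        1.55377234e+00, -1.34012366e-01]), 'qd': array([-4.43032739e-04,  1.23852031e-05, -1.89043297e-04,  1.71683716e-03,
       -1.12749794e-04,  1.09254074e-03]), 'joint_torque': array([ 7.73688167e-03, -7.14373755e+01, -5.71794748e+01,  7.55785049e-05,
        7.18144482e-03, -4.84311624e-05]), 'ee_pos': array([ 211.47201523, -534.44559135,  204.34364697]), 'tool_rot': array([[ 3.67933632e-01, -2.77629418e-04,  9.29852013e-01],
       [-9.29851451e-01,  1.02966222e-03,  3.67933717e-01],
       [-1.05958271e-03, -9.99999431e-01,  1.20693244e-04]]), 'ft_force': array([-1.03014933,  0.4736541 ,  0.32189697]), 'ft_torque': array([ 0.00763067, -0.02904119, -0.00945911]), 'finger_gap': 85.56152974744575}
```

View pics/scene0.png

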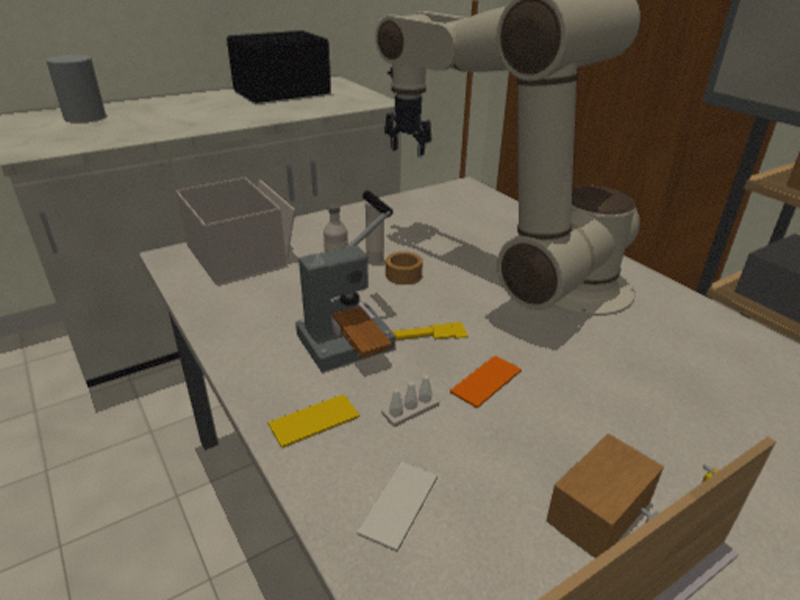

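View pics/side0.png

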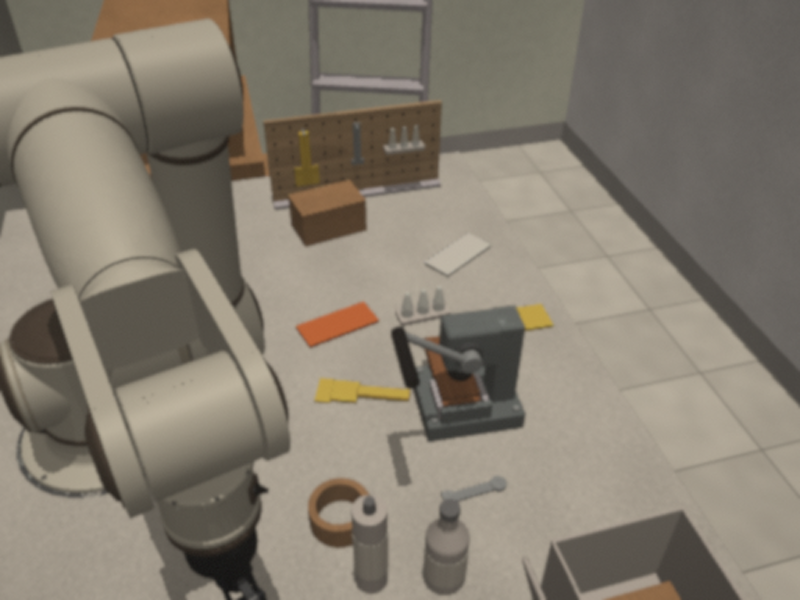

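Scene view: the press is at (340,305) with the stack's left end at (375,345), the caps at (410,400) and the grip at (377,203). Side view: the grip is at (405,357) and the stop side at (465,410). The brown wood-grain stack on the press bed is the one meant. The orange (485,380), white (398,505) and yellow (313,420) plates in the scene view are decoys. I'll enlarge the press to confirm this.

```bash
python3 - <<'E'
import cv2,numpy as np
a=cv2.imread("pics/scene0.png");b=cv2.imread("pics/side0.png")
A=cv2.resize(a[180:430,280:480],(400,500),interpolation=cv2.INTER_CUBIC)
B=cv2.resize(b[280:480,380:540],(400,500),interpolation=cv2.INTER_CUBIC)
cv2.imwrite("pics/crop0.png",cv2.convertScaleAbs(np.hstack([A,B]),alpha=1.4))
E
```

```text
(no output)
```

View pics/crop0.png

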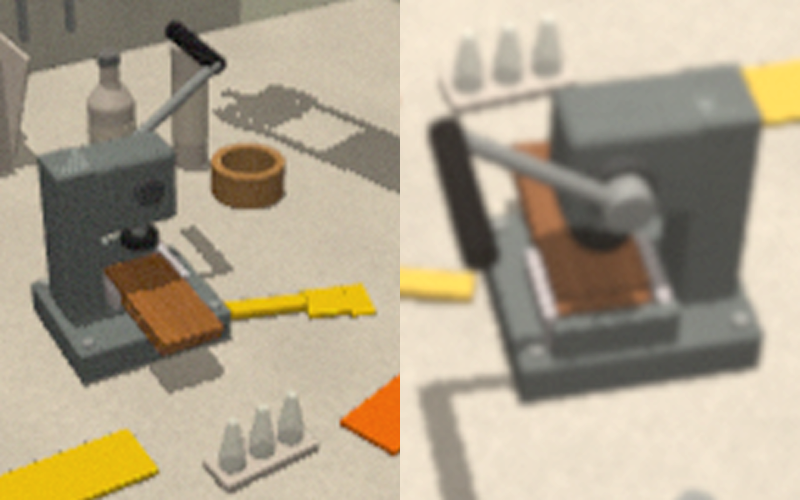

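```bash
cat > h.py <<'E'
from bench import r
import numpy as np
def ray(n,u,v,c=None):
    c=c or r.get_calibration(n); R=c["R"]; d=R.T@np.array([(u-c["cx"])/c["fx"],(v-c["cy"])/c["fy"],1]); return -R.T@c["t"],d/np.linalg.norm(d)
def onz(n,u,v,z,c=None):
    o,d=ray(n,u,v,c); return o+d*(z-o[2])/d[2]
def tri(a,b):
    M=np.zeros((3,3));q=np.zeros(3)
    for o,d in(a,b):
        P=np.eye(3)-np.outer(d,d);M+=P;q+=P@o
    X=np.linalg.solve(M,q); return X,[np.linalg.norm(np.cross(X-o,d)) for o,d in(a,b)]
A=lambda u,v:("scene",(280+u/2)*.64,(180+v/2)*.64)
B=lambda u,v:("side",(380+(u-400)/2.5)*.64,(280+v/2.5)*.64)
E
python3 - <<'E'
from h import *
np.set_printoptions(precision=1,suppress=True)
L=[(A(38,160),(100,30,220)),(A(175,157),(-35,30,220)),(A(145,133),(-35,-30,220)),(A(85,382),(110,90,0)),(A(230,338),(-70,90,0)),
(B(563,150),(-35,-30,220)),(B(762,125),(100,-30,220)),(B(745,68),(100,30,220)),(B(555,83),(-35,30,220)),
(B(522,402),(-70,-65,0)),(B(760,370),(110,-65,0)),(B(518,370),(-70,-65,40)),(B(762,335),(110,-65,40))]
P=np.array([onz(*p,q[2])[:2] for p,q in L]);Q=np.array([q[:2] for p,q in L],float)
import cv2
H=cv2.estimateAffinePartial2D  # not used for scale; Kabsch below
pc,qc=P.mean(0),Q.mean(0);U,S,V=np.linalg.svd((Q-qc).T@(P-pc));R=(V.T@U.T);t=pc-R@qc
print("yaw",np.arctan2(R[1,0],R[0,0]),"t",t);print((P-(Q@R.T+t)))
np.savez("press.npz",R=R,t=t)
for n,a,b in(("near",A(214,65),B(442,128)),("far",A(174,32),B(480,258))):
    X,e=tri(ray(*a),ray(*b));print(n,X,e,"press",R.T@(X[:2]-t))
print("grip exp",R@[-123,-110]+t)
for u in((160,342),(222,328)): X=onz(*A(*u),64);print("plate end",X,R.T@(X[:2]-t))
for u in((205,465),(318,443),(222,490)): X=onz(*A(*u),0);print("caps",X[:2],R.T@(X[:2]-t))
E
```

```text
yaw -0.12593105877479968 t [ 630.6 -127.9]
[[ -6.2 -36.2]
 [  4.   13.9]
 [ 12.3  10.2]
 [-13.3   5.5]
 [ -7.8  -1. ]
 [ -4.3  -5.6]
 [ -3.2  -0.2]
 [  0.5  -2.9]
 [  3.5  -0.7]
 [  7.1   2.7]
 [  4.5   7.7]
 [  2.   -0.4]
 [  1.    7. ]]
near [ 503.2 -166.8  266.9] [np.float64(0.33627401192501166), np.float64(0.33627401192511847)] press [-121.5  -54.5]
far [ 493.9 -276.   264.2] [np.float64(2.497640957941425), np.float64(2.497640957941467)] press [-117.  -164.1]
grip exp [ 494.7 -221.6]
plate end [674.7   7.4  64. ] [ 26.8 139.8]
plate end [607.6  20.6  64. ] [-41.4 144.4]
caps [694.6 129.5] [ 31.2 263.4]
caps [581.7 162.7] [-85.  282.2]
caps [698.5 167.4] [ 30.3 301.5]
```

```bash
python3 - <<'E'
from h import *
np.set_printoptions(precision=1,suppress=True)
L=[(A(85,382),(110,90,0)),(A(230,338),(-70,90,0)),
(B(563,150),(-35,-30,220)),(B(762,125),(100,-30,220)),(B(745,68),(100,30,220)),(B(555,83),(-35,30,220)),
(B(522,402),(-70,-65,0)),(B(760,370),(110,-65,0)),(B(518,370),(-70,-65,40)),(B(762,335),(110,-65,40))]
P=[onz(*p,q[2])[:2] for p,q in L];Q=[q[:2] for p,q in L]
for n,a,b,q in(("near",A(214,65),B(442,128),(-123,-55)),("far",A(174,32),B(480,258),(-123,-165))):
    P.append(tri(ray(*a),ray(*b))[0][:2]);Q.append(q)
P=np.array(P);Q=np.array(Q,float)
pc,qc=P.mean(0),Q.mean(0);U,S,V=np.linalg.svd((Q-qc).T@(P-pc));R=(V.T@U.T);t=pc-R@qc
print("yaw",np.arctan2(R[1,0],R[0,0]),"t",t);print((P-(Q@R.T+t)))
np.savez("press.npz",R=R,t=t)
for q in((0,110),(0,145),(0,185),(-123,-110),(-141,-110)):print(q,R@q+t)
E
```

```text
yaw -0.09299061240745259 t [ 629.5 -126.8]
[[-9.7  0.5]
 [-3.5 -0.2]
 [-4.2 -5.5]
 [-3.6 -4.5]
 [ 2.1 -7.4]
 [ 5.7 -0.7]
 [ 6.3  4.1]
 [ 3.   3.2]
 [ 1.1  1. ]
 [-0.6  2.5]
 [ 1.2  3.4]
 [ 2.2  3.6]]
(0, 110) [639.8 -17.3]
(0, 145) [643.   17.6]
(0, 185) [646.7  57.4]
(-123, -110) [ 496.9 -224.9]
(-141, -110) [ 478.9 -223.2]
```

>>> play_rows(
  fingers=[1,1,1,1,1,1],
  offset=[
    [0,-5,0],
    [0,-5,0],
    [0,-5,0],
    [0,0,0],
    [0,0,0],
    [0,0,0],
  ],
  turn=[-0.183,-0.183,-0.183,-0.183,-0.183,-0.183],
)

```text
time: 0.85
ee_pos: [211.5, -534.6, 354.5]
tool_rot: [[0.996, -0.0, 0.09], [-0.09, 0.001, 0.996], [-0.0, -1.0, 0.001]]
ft_force: [-0.2, 0.3, 0.4]
finger_gap: 85.6
```

>>> play_rows(
  fingers=[1,1,1,1,1,1,1,1,1,1],
  offset=[
    [3.2,0,5.2],
    [3.2,0,5.2],
    [3.2,0,5.2],
    [3.2,0,5.2],
    [3.2,0,5.2],
    [3.2,0,5.2],
    [3.2,0,5.2],
    [3.2,0,5.2],
    [3.2,0,5.2],
    [3.2,0,5.2],
  ],
  turn=[0,0,0,0,0,0,0,0,0,0],
)

```text
time: 2.1
ee_pos: [580.8, -45.8, 354.7]
tool_rot: [[0.995, -0.0, 0.096], [-0.096, 0.0, 0.995], [-0.0, -1.0, 0.0]]
ft_force: [1.7, -0.6, -0.1]
finger_gap: 85.5
```

>>> play_rows(
  fingers=[-0.4,-0.4,-0.4,-0.4],
  offset=[
    [3.0,0,5.2],
    [3.0,0,5.2],
    [0,0,1],
    [0,0,0],
  ],
  turn=[0,0,0,0],
)

```text
time: 2.6
ee_pos: [650.4, 60.3, 354.4]
tool_rot: [[0.995, -0.001, 0.095], [-0.095, -0.0, 0.995], [-0.001, -1.0, -0.0]]
ft_force: [-0.5, -0.8, 0.0]
finger_gap: 25.7
```

```bash
python3 - <<'E'
from h import *
import cv2
c=r.get_calibration("wrist");o=r.get_obs();im=r.snapshot("wrist")
import pickle;pickle.dump((c,o),open("w1.pkl","wb"))
cv2.imwrite("pics/w1.png",cv2.convertScaleAbs(cv2.resize(im[:,:,::-1],(800,600),interpolation=cv2.INTER_CUBIC),alpha=1.3))
print(o["ee_pos"],o["finger_gap"],o["time"],-c["R"].T@c["t"],c["R"])
E
```

```text
[650.41509653  60.32605164 354.43734207] 25.657960735511196 2.6 [657.64353121 125.95936367 523.3524459 ] [[ 0.99562223 -0.09344269 -0.0021977 ]
 [-0.08961809 -0.96102278  0.26154121]
 [-0.02655115 -0.26019929 -0.96518981]]
```

View pics/w1.png

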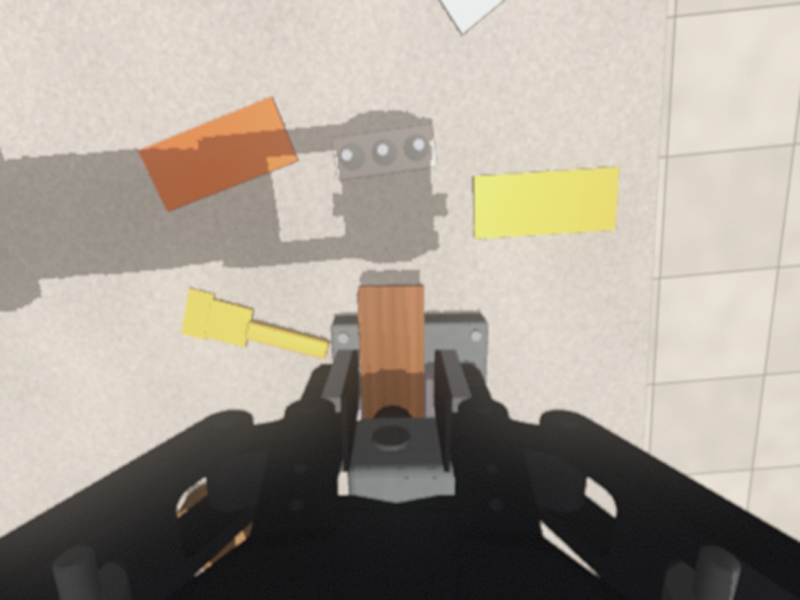

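The wrist view shows the stack end at (358..423, 285), the bed's left edge at (332..487, 318) and the caps strip at (335..435, 150), well clear of the stack.

```bash
python3 - <<'E'
from h import *
import pickle;c,o=pickle.load(open("w1.pkl","rb"))
f=np.load("press.npz");R,t=f["R"],f["t"]
np.set_printoptions(precision=1,suppress=True)
for n,u,v,z in(("plate",358,286,64),("plate",423,285,64),("plate side",360,418,64),("plate side",425,412,64),("bedL",332,324,40),("bedR",487,316,40),("caps",340,180,10),("caps",435,165,10),("headL",355,466,220),("headR",453,464,220)):
    X=onz("wrist",u*.64,v*.64,z,c);print(n,X,R.T@(X[:2]-t))
E
```

```text
plate [606.7  17.6  64. ] [-36.1 141.6]
plate [674.7  12.3  64. ] [ 32.  142.7]
plate side [ 591.2 -136.3   64. ] [-37.3 -13. ]
plate side [ 665.4 -135.5   64. ] [36.5 -5.3]
bedL [569.8 -29.2  40. ] [-68.6  91.6]
bedR [744.3 -36.   40. ] [105.8 101.1]
caps [594.9 126.1  10. ] [-58.  248.6]
caps [700.2 132.2  10. ] [ 46.3 264.4]
headL [605.2 -88.2 220. ] [-27.9  36.2]
headR [680.9 -93.4 220. ] [48.1 38. ]
```

>>> play_rows(
  fingers=[-0.4,-0.4,-0.4,-0.4,-0.4,-0.4,-0.4,-0.4],
  offset=[
    [-0.4,5.5,0],
    [0,5.5,0],
    [0,5.5,0],
    [0,5.5,0],
    [0,5.5,0],
    [0,4,0],
    [0,1.5,0],
    [0,0,0],
  ],
  turn=[0,0,0,0,0,0,0,0],
)

```text
time: 3.65
ee_pos: [646.5, 59.6, 25.5]
tool_rot: [[0.995, 0.0, 0.097], [-0.097, 0.0, 0.995], [0.0, -1.0, 0.0]]
ft_force: [-0.4, 0.8, -0.1]
finger_gap: 25.8
```

>>> play_rows(
  fingers=[-0.4,-0.4,-0.4,-0.4,-0.4,-0.4,-0.4,-0.4,-0.4,-0.4],
  offset=[
    [0,0,-1],
    [0,0,-1],
    [0,0,-0.8],
    [0,0,-0.5],
    [0,0,-0.5],
    [0,0,-0.5],
    [0,0,-0.5],
    [0,0,-0.5],
    [0,0,-0.5],
    [0,0,0],
  ],
  turn=[0,0,0,0,0,0,0,0,0,0],
)

```text
time: 4.9
ee_pos: [641.0, 2.2, 24.9]
tool_rot: [[0.995, -0.0, 0.096], [-0.096, -0.0, 0.995], [-0.0, -1.0, -0.0]]
ft_force: [0.9, -0.8, 0.3]
finger_gap: 25.7
```

>>> play_rows(
  fingers=[-0.4,-0.4,-0.4,-0.4,-0.4],
  offset=[
    [0,0,-0.2],
    [0,0,-0.2],
    [0,0,-0.2],
    [0,0,0],
    [0,0,0],
  ],
  turn=[0,0,0,0,0],
)

```text
time: 5.52
ee_pos: [640.5, -3.0, 24.9]
tool_rot: [[0.995, 0.0, 0.096], [-0.096, 0.0, 0.995], [-0.0, -1.0, 0.0]]
ft_force: [1.1, 4.1, -0.6]
finger_gap: 25.9
```

```bash
python3 - <<'E'
from h import *
import cv2
im=r.snapshot("wrist");sc=r.snapshot("scene")
a=cv2.resize(im[120:340,150:350,::-1],(400,440),interpolation=cv2.INTER_CUBIC)
b=cv2.resize(sc[190:245,180:260,::-1],(400,275),interpolation=cv2.INTER_CUBIC)
b=cv2.copyMakeBorder(b,0,165,0,0,cv2.BORDER_CONSTANT)
cv2.imwrite("pics/w2.png",cv2.convertScaleAbs(np.hstack([a,b]),alpha=1.4));print(r.get_obs()["ft_force"])
E
```

```text
[ 1.18029614  4.54731976 -0.38238353]
```

View pics/w2.png

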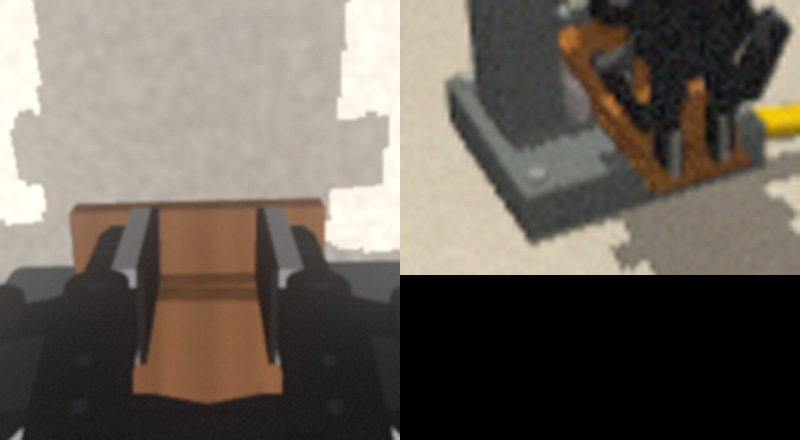

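```bash
python3 - <<'E'
from h import *
f=np.load("press.npz");R,t=f["R"],f["t"]
np.set_printoptions(precision=1,suppress=True)
o=r.get_obs();p=o["ee_pos"];T=o["tool_rot"];print(p,R.T@(p[:2]-t))
def proj(n,X):
    c=r.get_calibration(n);q=c["R"]@X+c["t"];return np.array([c["fx"]*q[0]/q[2]+c["cx"],c["fy"]*q[1]/q[2]+c["cy"]])
for dz in(0,8,20):
  for s in(-13,13,-27,27):
    X=p+T[:,0]*s+[0,0,dz];w=proj("wrist",X);c=proj("scene",X)
    print("finger",s,dz,"w2",(w-[150,120])*2,"sc",(c-[180,190])*5+[400,0])
for z in(40,48,56,64):
  for v in(202,212,275,287,298):
    X=onz("wrist",150+200/2,120+v/2,z);print(z,v,R.T@(X[:2]-t))
E
```

```text
[640.5  -3.1  24.9] [ -0.6 124.2]
finger -13 0 w2 [162.6 202.6] sc [708.1 189.7]
finger 13 0 w2 [245.9 202.7] sc [672.8 200.4]
finger -27 0 w2 [117.8 202.5] sc [726.9 184. ]
finger 27 0 w2 [290.8 202.8] sc [653.5 206.2]
finger -13 8 w2 [160.7 212.4] sc [708.  180.2]
finger 13 8 w2 [247.7 212.5] sc [672.6 190.9]
finger -27 8 w2 [113.8 212.3] sc [726.9 174.6]
finger 27 8 w2 [294.5 212.6] sc [653.2 196.7]
finger -13 20 w2 [157.3 228.8] sc [707.9 166. ]
finger 13 20 w2 [250.6 229. ] sc [672.2 176.6]
finger -27 20 w2 [107.1 228.7] sc [726.8 160.3]
finger 27 20 w2 [300.8 229.1] sc [652.8 182.3]
40 202 [ -1.7 130.3]
40 212 [ -1.7 127.3]
40 275 [ -1.8 107.4]
40 287 [ -1.9 103.4]
40 298 [-1.9 99.8]
48 202 [ -1.6 133.4]
48 212 [ -1.6 130.5]
48 275 [ -1.7 111.7]
48 287 [ -1.7 107.9]
48 298 [ -1.7 104.5]
56 202 [ -1.5 136.5]
56 212 [ -1.5 133.8]
56 275 [ -1.6 116. ]
56 287 [ -1.6 112.5]
56 298 [ -1.6 109.2]
64 202 [ -1.4 139.6]
64 212 [ -1.4 137.1]
64 275 [ -1.5 120.3]
64 287 [ -1.5 117. ]
64 298 [ -1.5 113.9]
```

The w2 crop puts the mid and top ends (rows 275–298) at y≈113. A lower edge at row 202–212 would be y≈130, so the low plate may still stick out under the fingers. I'll take a sharper look.

```bash
python3 - <<'E'
from h import *
import cv2
sc=np.mean([r.snapshot("scene") for _ in range(4)],0).astype(np.uint8)
b=cv2.resize(sc[195:240,205:255,::-1],(550,495),interpolation=cv2.INTER_CUBIC)
cv2.imwrite("pics/s3.png",cv2.convertScaleAbs(b,alpha=1.7))
E
```

```text
(no output)
```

View pics/s3.png

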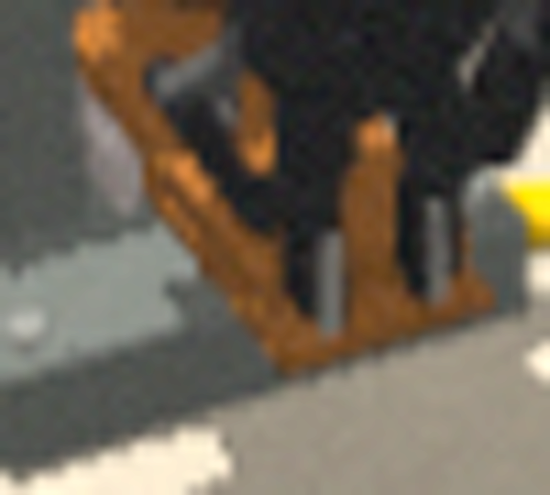

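```bash
python3 - <<'E'
from h import *
f=np.load("press.npz");R,t=f["R"],f["t"]
np.set_printoptions(precision=1,suppress=True)
for n,u,v in(("tipA",330,332),("tipB",437,302),("endL",290,375),("endR",490,303)):
  for z in(25,40,48,60):
    X=onz("scene",205+u/11,195+v/11,z);print(n,z,R.T@(X[:2]-t))
print(r.get_obs()["ft_force"])
E
```

```text
tipA 25 [  0.1 100.8]
tipA 40 [  7.9 118.6]
tipA 48 [ 12.1 128. ]
tipA 60 [ 18.4 142.2]
tipB 25 [-36.1 101.7]
tipB 40 [-27.5 119.5]
tipB 48 [-23.  128.9]
tipB 60 [-16.2 143.1]
endL 25 [ 19.8 114.8]
endL 40 [ 27.3 132.3]
endL 48 [ 31.3 141.6]
endL 60 [ 37.2 155.6]
endR 25 [-50.6 109.5]
endR 40 [-41.8 127.1]
endR 48 [-37.1 136.5]
endR 60 [-30.1 150.5]
[ 1.3  4.7 -0.6]
```

>>> play_rows(
  fingers=[-0.4,-0.4,-0.4,-0.4,-0.4,-0.4,-0.4],
  offset=[
    [0,0,1],
    [0,0,1.2],
    [0,0,1.2],
    [0,0,0],
    [0,1,0],
    [0,0.8,0],
    [0,0,0],
  ],
  turn=[0,0,0,0,0,0,0],
)

```text
time: 6.7
ee_pos: [643.1, 30.3, 5.8]
tool_rot: [[0.995, -0.002, 0.096], [-0.096, 0.0, 0.995], [-0.002, -1.0, 0.0]]
ft_force: [-0.8, -0.0, 0.2]
finger_gap: 25.5
```

```bash
python3 - <<'E'
from h import *
import cv2
im=r.snapshot("wrist");sc=np.mean([r.snapshot("scene") for _ in range(4)],0).astype(np.uint8)
a=cv2.resize(im[120:340,150:350,::-1],(400,440),interpolation=cv2.INTER_CUBIC)
b=cv2.resize(sc[195:239,205:245,::-1],(400,440),interpolation=cv2.INTER_CUBIC)
cv2.imwrite("pics/w4.png",cv2.convertScaleAbs(np.hstack([a,b]),alpha=1.6));o=r.get_obs();print(o["ft_force"],o["ee_pos"])
E
```

```text
[0.54743259 0.88920138 0.71580143] [643.88185832  30.43264238   7.20444887]
```

View pics/w4.png

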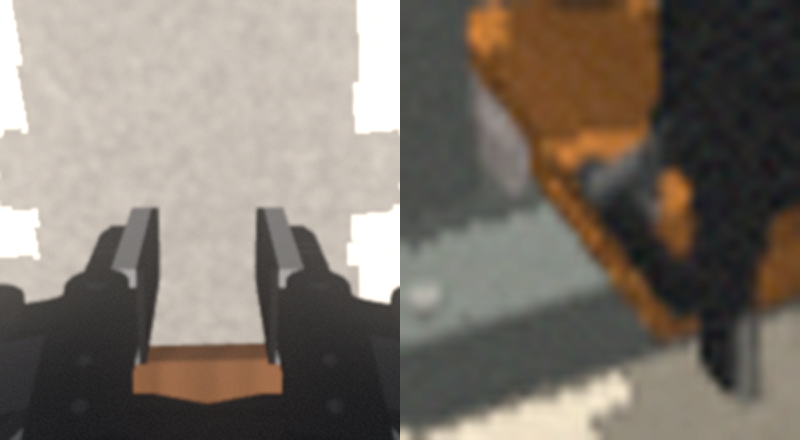

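```bash
python3 - <<'E'
from h import *
f=np.load("press.npz");R,t=f["R"],f["t"]
np.set_printoptions(precision=1,suppress=True)
p=r.get_obs()["ee_pos"];print(R.T@(p[:2]-t))
for z,v in((40,345),(48,345),(48,360),(56,360),(64,360)):
    X=onz("wrist",150+105,120+v/2,z);print(z,v,R.T@(X[:2]-t))
for z in(7,20,30,40):
    X=onz("scene",239.5,235,z);print("tip",z,R.T@(X[:2]-t))
for n,u,v in(("cornerlow",(660),338),("stepcorner?",545,150)):
  for z in(40,48,64):
    X=onz("scene",205+(u-400)/10,195+v/10,z);print(n,z,R.T@(X[:2]-t))
E
```

```text
[ -0.3 157.9]
40 345 [  1.3 129.7]
48 345 [  1.3 135.2]
48 360 [  1.3 130.8]
56 360 [  1.2 136.6]
64 360 [  1.2 142.4]
tip 7 [ -0.5 135. ]
tip 20 [  6.2 149.4]
tip 30 [ 11.3 160.6]
tip 40 [ 16.4 171.7]
cornerlow 40 [ 27.7 130.3]
cornerlow 48 [ 31.7 139.7]
cornerlow 64 [ 39.6 158.4]
stepcorner? 40 [20.4 15.3]
stepcorner? 48 [24.5 25.9]
stepcorner? 64 [32.6 47. ]
```

>>> play_rows(
  fingers=[-0.4,-0.4,-0.4,-0.4,-0.4,-0.4,-0.4,-0.4,-0.4,-0.4],
  offset=[
    [0,0.7,0],
    [0,0,-0.6],
    [0,0,-0.6],
    [0,0,-0.4],
    [0,0,-0.4],
    [0,0,-0.4],
    [0,0,-0.4],
    [0,0,-0.3],
    [0,0,-0.2],
    [0,0,0],
  ],
  turn=[0,0,0,0,0,0,0,0,0,0],
)

```text
time: 8.2
ee_pos: [640.6, -2.5, -0.0]
tool_rot: [[0.995, 0.0, 0.096], [-0.096, -0.0, 0.995], [0.0, -1.0, -0.0]]
ft_force: [0.8, 1.4, 0.1]
finger_gap: 25.6
```

>>> play_rows(
  fingers=[-0.4,-0.4],
  offset=[
    [0,0,-0.2],
    [0,0,0],
  ],
  turn=[0,0],
)

```text
time: 8.45
ee_pos: [640.6, -3.0, -0.0]
tool_rot: [[0.995, 0.001, 0.095], [-0.095, 0.002, 0.995], [0.0, -1.0, 0.002]]
ft_force: [3.0, 12.4, 1.6]
finger_gap: 25.5
```

>>> play_rows(
  fingers=[-0.4,-0.4],
  offset=[
    [0,0,-0.2],
    [0,0,0],
  ],
  turn=[0,0],
)

```text
time: 8.7
ee_pos: [640.5, -3.1, 0.0]
tool_rot: [[0.996, 0.001, 0.095], [-0.095, 0.004, 0.995], [0.001, -1.0, 0.004]]
ft_force: [5.0, 28.3, 0.1]
finger_gap: 25.4
```

>>> play_rows(
  fingers=[-0.4,-0.4,-0.4,-0.4,-0.4,-0.4,-0.4],
  offset=[
    [0,0,0.6],
    [0,0,2],
    [0,0,3],
    [0,-5,0],
    [0,-5,0],
    [0,-5,0],
    [0,0,0],
  ],
  turn=[0,0,0,0,0,0,0],
)

```text
time: 9.57
ee_pos: [647.1, 50.2, 154.4]
tool_rot: [[0.995, 0.007, 0.096], [-0.096, -0.0, 0.995], [0.007, -1.0, 0.0]]
ft_force: [-0.1, 0.0, 0.4]
finger_gap: 26.0
```

```bash
python3 - <<'E'
from h import *
import cv2,pickle
c=r.get_calibration("wrist");im=r.snapshot("wrist");sc=np.mean([r.snapshot("scene") for _ in range(4)],0).astype(np.uint8);sd=np.mean([r.snapshot("side") for _ in range(4)],0).astype(np.uint8)
pickle.dump(c,open("w5.pkl","wb"))
a=cv2.resize(im[150:350,170:350,::-1],(360,400),interpolation=cv2.INTER_CUBIC)
b=cv2.resize(sc[195:235,205:245,::-1],(400,400),interpolation=cv2.INTER_CUBIC)
cv2.imwrite("pics/w5.png",cv2.convertScaleAbs(np.hstack([a,b]),alpha=1.6));o=r.get_obs();print(o["ft_force"],o["ee_pos"],o["time"])
E
```

```text
[-0.49602327  0.53696108 -0.53633817] [645.31474371  49.52119338 149.19284125] 10.025
```

View pics/w5.png

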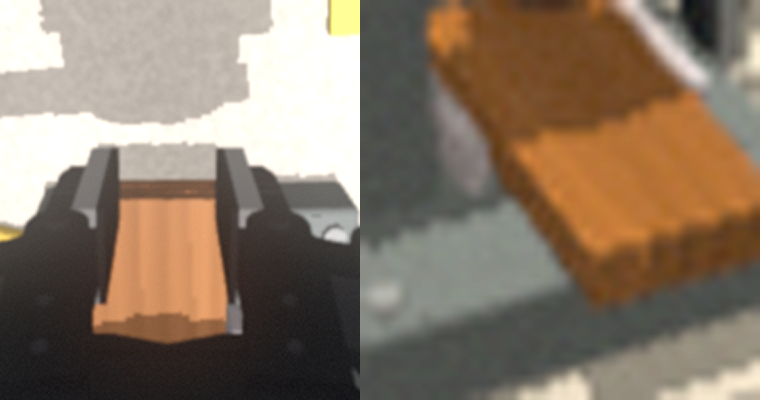

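Both views show the three ends as one straight face (wrist rows 182–198; scene face from (600,300) to (755,265)). On to the lever.

>>> play_rows(
  fingers=[0.3,0.3,0.3,0.3,0.3,0.3,0.3,0.3,0.3,0.3],
  offset=[
    [0,-5.2,0],
    [0,-5.2,0],
    [0,-5.2,0],
    [0,-5.2,0],
    [-2.4,0,-5.8],
    [-2.4,0,-5.8],
    [-2.4,0,-5.8],
    [-2.4,0,-5.8],
    [-2.4,0,-5.8],
    [0,0,0],
  ],
  turn=[0,0,0,0,0,0,0,0,0,0],
)

```text
time: 11.28
ee_pos: [497.1, -229.8, 357.7]
tool_rot: [[0.995, -0.001, 0.101], [-0.101, -0.0, 0.995], [-0.001, -1.0, -0.0]]
ft_force: [0.0, 1.0, 1.2]
finger_gap: 55.6
```

```bash
python3 - <<'E'
from h import *
import cv2,pickle
np.set_printoptions(precision=1,suppress=True)
f=np.load("press.npz");R,t=f["R"],f["t"]
c5=pickle.load(open("w5.pkl","rb"))
for z,v in((40,182),(64,198)):
    X=onz("wrist",170+82,150+v/2,z,c5);print("flush end",z,R.T@(X[:2]-t))
p=r.get_obs()["ee_pos"];print(p,R.T@(p[:2]-t))
c=r.get_calibration("wrist");pickle.dump(c,open("w6.pkl","wb"));im=r.snapshot("wrist");sd=r.snapshot("side")
a=cv2.resize(im[130:384,130:400,::-1],(432,406));b=cv2.resize(sd[110:310,150:310,::-1],(325,406),interpolation=cv2.INTER_CUBIC)
cv2.imwrite("pics/w6.png",cv2.convertScaleAbs(np.hstack([a,b]),alpha=1.5))
E
```

```text
flush end 40 [  1.  110.7]
flush end 64 [  1.  113.4]
[ 497.1 -229.8  357.7] [-122.3 -114.9]
```

View pics/w6.png

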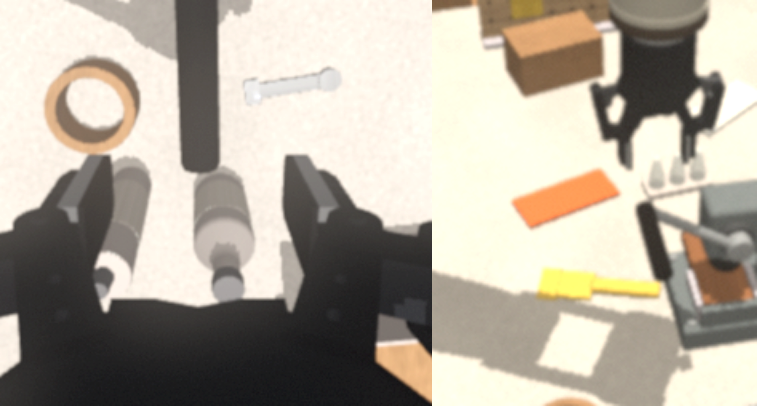

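```bash
python3 - <<'E'
from h import *
import pickle
np.set_printoptions(precision=1,suppress=True)
f=np.load("press.npz");R,t=f["R"],f["t"];c=pickle.load(open("w6.pkl","rb"))
for u,v in((199,165),(199,60),(180,160),(219,160),(176,5),(219,5)):
    X=onz("wrist",130+u*.625,130+v*.6256,266,c);print(u,v,X,R.T@(X[:2]-t))
# cartridge/cleaner tops
for n,u,v,z in(("bottle",228,290,180),("cart",103,290,200)):
    print(n,onz("wrist",130+u*.625,130+v*.6256,z,c))
def proj(X):
    q=c["R"]@X+c["t"];return (np.array([c["fx"]*q[0]/q[2]+c["cx"],c["fy"]*q[1]/q[2]+c["cy"]])-130)/.6256
p=r.get_obs()["ee_pos"];T=r.get_obs()["tool_rot"]
for dz in(0,15,30):
  for s in(-28,28):
    for w in(-11,11):print(dz,s,w,proj(p+T[:,0]*s+T[:,2]*w+[0,0,dz]))
E
```

```text
199 165 [ 493.9 -278.   266. ] [-121.  -163.2]
199 60 [ 500.3 -213.4  266. ] [-120.7  -98.2]
180 160 [ 482.7 -273.6  266. ] [-132.6 -159.8]
219 160 [ 506.3 -276.   266. ] [-108.9 -160. ]
176 5 [ 490.6 -181.3  266. ] [-133.2  -67.1]
219 5 [ 514.4 -183.6  266. ] [-109.4  -67.3]
bottle [ 503.9 -436.   180. ]
cart [ 401.1 -410.2  200. ]
0 -28 -11 [127.9 164.9]
0 -28 11 [125.5 111.6]
0 28 -11 [269.7 164.7]
0 28 11 [272.  111.4]
15 -28 -11 [121.9 181.6]
15 -28 11 [119.  124.2]
15 28 -11 [276.  181.5]
15 28 11 [278.6 124. ]
30 -28 -11 [114.7 201.6]
30 -28 11 [111.3 139.3]
30 28 -11 [283.3 201.4]
30 28 11 [286.5 139. ]
```

>>> play_rows(
  fingers=[0.3,0.3,0.3,0.3,0.3,0.3],
  offset=[
    [0.1,4,0],
    [0,4,0],
    [0,3,0],
    [0,1.5,0],
    [0,1,0],
    [0,0,0],
  ],
  turn=[0,0,0,0,0,0],
)

```text
time: 12.12
ee_pos: [500.2, -226.4, 223.1]
tool_rot: [[0.995, 0.0, 0.095], [-0.095, 0.0, 0.995], [0.0, -1.0, 0.0]]
ft_force: [0.9, 0.1, 0.3]
finger_gap: 55.4
```

```bash
python3 - <<'E'
from h import *
import cv2
sd=np.mean([r.snapshot("side") for _ in range(3)],0).astype(np.uint8);sc=np.mean([r.snapshot("scene") for _ in range(3)],0).astype(np.uint8);w=r.snapshot("wrist")
a=cv2.resize(sc[90:170,200:280,::-1],(400,400),interpolation=cv2.INTER_CUBIC);b=cv2.resize(sd[170:270,210:310,::-1],(400,400),interpolation=cv2.INTER_CUBIC)
cv2.imwrite("pics/g7.png",cv2.convertScaleAbs(np.hstack([a,b]),alpha=1.6));o=r.get_obs();print(o["ee_pos"],o["ft_force"],o["time"])
E
```

```text
[ 500.02531828 -226.76274169  223.34669263] [ 0.36830038 -0.18002981 -0.02867272] 12.475
```

View pics/g7.png

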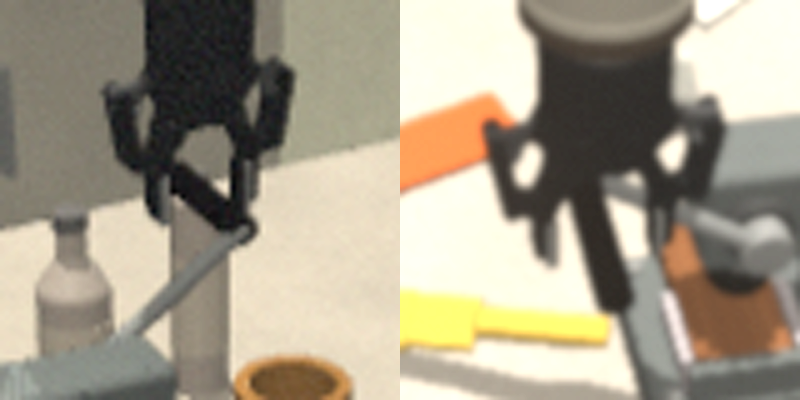

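The bar sits between the pads in both crops: scene (205,195), side (600,240). Closing now.

>>> play_rows(
  fingers=[-1,-1,-1,-1,-1],
  offset=[
    [-0.2,0,0],
    [0,0,0],
    [0,0,0],
    [0,0,0],
    [0,0,0],
  ],
  turn=[0,0,0,0,0],
)

```text
time: 13.1
ee_pos: [497.6, -226.5, 223.2]
tool_rot: [[0.995, -0.0, 0.096], [-0.096, -0.0, 0.995], [-0.0, -1.0, -0.0]]
ft_force: [-5.6, 0.5, 5.2]
finger_gap: 22.6
```

>>> play_rows(
  fingers=[-1,-1,-1,-1,-1,-1,-1],
  offset=[
    [-0.42,0.63,0],
    [-0.38,0.64,0],
    [-0.35,0.66,0],
    [-0.32,0.68,0],
    [-0.28,0.69,0],
    [-0.24,0.71,0],
    [0,0,0],
  ],
  turn=[0,0,0,0,0,0,0],
)

```text
time: 13.98
ee_pos: [478.8, -225.0, 183.1]
tool_rot: [[0.995, 0.002, 0.096], [-0.096, -0.001, 0.995], [0.002, -1.0, -0.001]]
ft_force: [4.5, -3.9, 3.4]
finger_gap: 22.2
```

>>> play_rows(
  fingers=[-1,-1,-1,-1,-1,-1,-1],
  offset=[
    [-0.39,1.45,0],
    [-0.24,1.48,0],
    [-0.09,1.5,0],
    [0.06,1.5,0],
    [0.1,0.74,0],
    [0,0,0],
    [0,0,0],
  ],
  turn=[0,0,0,0,0,0,0],
)

```text
time: 14.85
ee_pos: [471.1, -224.4, 116.2]
tool_rot: [[0.995, -0.003, 0.096], [-0.096, -0.0, 0.995], [-0.003, -1.0, -0.001]]
ft_force: [-18.1, -2.2, 8.0]
finger_gap: 21.9
```

>>> play_rows(
  fingers=[-1,-1,-1,-1,-1],
  offset=[
    [-0.1,0.74,0],
    [0.1,0.74,0],
    [0.17,0.73,0],
    [0.18,0.5,0],
    [0,0,0],
  ],
  turn=[0,0,0,0,0],
)

```text
time: 15.48
ee_pos: [475.4, -224.6, 89.0]
tool_rot: [[0.995, -0.001, 0.096], [-0.096, -0.0, 0.995], [-0.001, -1.0, -0.001]]
ft_force: [-10.1, -2.2, 8.2]
finger_gap: 22.0
```

>>> play_rows(
  fingers=[-1,-1,-1],
  offset=[
    [0.05,0.3,0],
    [0.05,0.3,0],
    [0,0,0],
  ],
  turn=[0,0,0],
)

```text
time: 15.85
ee_pos: [477.0, -224.9, 83.9]
tool_rot: [[0.995, 0.0, 0.096], [-0.096, -0.001, 0.995], [0.0, -1.0, -0.001]]
ft_force: [-10.2, 1.3, 15.0]
finger_gap: 22.3
```

>>> play_rows(
  fingers=[-1,-1,-1],
  offset=[
    [0.05,0.3,0],
    [0,0.2,0],
    [0,0,0],
  ],
  turn=[0,0,0],
)

```text
time: 16.23
ee_pos: [478.3, -225.0, 79.2]
tool_rot: [[0.995, 0.002, 0.096], [-0.096, -0.001, 0.995], [0.002, -1.0, -0.001]]
ft_force: [-2.8, 0.4, 14.4]
finger_gap: 22.4
```

```bash
python3 - <<'E'
from h import *
import cv2
sd=np.mean([r.snapshot("side") for _ in range(3)],0).astype(np.uint8);sc=np.mean([r.snapshot("scene") for _ in range(3)],0).astype(np.uint8)
a=cv2.resize(sc[130:230,190:290,::-1],(400,400),interpolation=cv2.INTER_CUBIC);b=cv2.resize(sd[190:290,240:340,::-1],(400,400),interpolation=cv2.INTER_CUBIC)
cv2.imwrite("pics/g8.png",cv2.convertScaleAbs(np.hstack([a,b]),alpha=1.6));o=r.get_obs();print(o["ee_pos"],o["ft_force"],o["time"])
E
```

```text
[ 478.25685832 -224.96520745   79.25355857] [-2.09935558 -0.98579273 14.32729321] 16.525
```

View pics/g8.png

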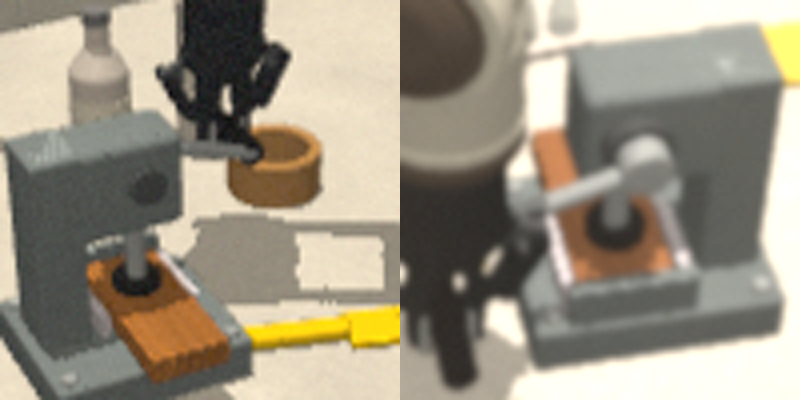

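```bash
python3 - <<'E'
from h import *
np.set_printoptions(precision=2,suppress=True)
f=np.load("press.npz");R,t=f["R"],f["t"]
def ony(n,u,v,y):
    o,d=ray(n,u,v);n_=np.r_[R[:,1],0];s=(y-(o-np.r_[t,0])@n_)/(d@n_);X=o+s*d;return np.r_[R.T@(X[:2]-t),X[2]]
rest=ony(*A(214,65),-53);now=ony("scene",254.5,167.5,-53)
for X in(rest,now):print(X,"angle",np.arctan2(X[2]-180,-X[0]))
E
```

```text
[-123.17  -53.    266.13] angle 0.6102625413597719
[-151.4   -53.    134.87] angle -0.2896758297218605
```

>>> play_rows(
  fingers=[-1,-1,-1],
  offset=[
    [0.1,0.3,0],
    [0.1,0.3,0],
    [0,0,0],
  ],
  turn=[0,0,0],
)

```text
time: 16.9
ee_pos: [479.9, -225.1, 73.8]
tool_rot: [[0.995, 0.001, 0.096], [-0.096, -0.001, 0.995], [0.001, -1.0, -0.001]]
ft_force: [-10.0, 2.2, 25.7]
finger_gap: 22.5
```

>>> play_rows(
  fingers=[-1,-1,-1],
  offset=[
    [0.0,0.3,0],
    [0.0,0.3,0],
    [0,0,0],
  ],
  turn=[0,0,0],
)

```text
time: 17.27
ee_pos: [480.9, -225.4, 71.6]
tool_rot: [[0.995, 0.005, 0.095], [-0.095, -0.003, 0.995], [0.005, -1.0, -0.003]]
ft_force: [-25.3, 15.7, 77.3]
finger_gap: 22.4
```

>>> play_rows(
  fingers=[-1,-1,-1,-1,-1,-1,-1,-1,-1],
  offset=[
    [-0.1,-0.3,0],
    [0,0,0],
    [0,0,0],
    [0,0,0],
    [0,0,0],
    [0,0,0],
    [0,0,0],
    [0,0,0],
    [0,0,0],
  ],
  turn=[0,0,0,0,0,0,0,0,0],
)

```text
time: 18.4
ee_pos: [480.3, -225.2, 73.0]
tool_rot: [[0.995, 0.005, 0.095], [-0.095, -0.003, 0.995], [0.005, -1.0, -0.002]]
ft_force: [-7.8, 8.7, 48.8]
finger_gap: 22.2
```

>>> play_rows(
  fingers=[-1,-1,-1,-1,-1,-1,-1,-1,-1,-1],
  offset=[
    [-0.05,-0.3,0],
    [-0.14,-0.43,0],
    [-0.14,-0.42,0],
    [-0.19,-0.73,0],
    [-0.17,-0.73,0],
    [-0.12,-0.74,0],
    [-0.09,-0.74,0],
    [-0.05,-0.75,0],
    [-0.01,-0.75,0],
    [0,0,0],
  ],
  turn=[0,0,0,0,0,0,0,0,0,0],
)

```text
time: 19.65
ee_pos: [470.6, -224.3, 126.1]
tool_rot: [[0.995, 0.004, 0.096], [-0.096, -0.002, 0.995], [0.004, -1.0, -0.001]]
ft_force: [14.2, -4.4, 1.8]
finger_gap: 22.4
```

>>> play_rows(
  fingers=[-1,-1,-1,-1,-1,-1,-1],
  offset=[
    [0.13,-0.75,0],
    [0.16,-0.75,0],
    [0.11,-0.74,0],
    [0.13,-0.74,0],
    [0.18,-0.73,0],
    [0.21,-0.72,0],
    [0,0,0],
  ],
  turn=[0,0,0,0,0,0,0],
)

```text
time: 20.52
ee_pos: [477.8, -225.0, 170.1]
tool_rot: [[0.995, -0.0, 0.097], [-0.097, -0.001, 0.995], [-0.0, -1.0, -0.001]]
ft_force: [-8.7, -5.3, 6.6]
finger_gap: 22.3
```

>>> play_rows(
  fingers=[-1,-1,-1,-1,-1,-1,-1],
  offset=[
    [0.15,-0.7,0],
    [0.25,-0.7,0],
    [0.32,-0.68,0],
    [0.34,-0.67,0],
    [0.28,-0.45,0],
    [0,0,0],
    [0,0,0],
  ],
  turn=[0,0,0,0,0,0,0],
)

```text
time: 21.4
ee_pos: [490.9, -225.4, 201.8]
tool_rot: [[0.995, -0.001, 0.095], [-0.095, 0.0, 0.995], [-0.001, -1.0, 0.0]]
ft_force: [-9.9, 3.2, 7.3]
finger_gap: 22.2
```

Now small steps along the tangent until the top stop shows in the force.

>>> play_rows(
  fingers=[-1,-1,-1,-1],
  offset=[
    [0.15,-0.3,0],
    [0.15,-0.3,0],
    [0.18,-0.3,0],
    [0,0,0],
  ],
  turn=[0,0,0,0],
)

```text
time: 21.9
ee_pos: [496.1, -225.9, 210.9]
tool_rot: [[0.995, -0.0, 0.095], [-0.095, 0.001, 0.995], [-0.0, -1.0, 0.0]]
ft_force: [-6.8, 3.3, 6.1]
finger_gap: 22.3
```

>>> play_rows(
  fingers=[-1,-1,-1],
  offset=[
    [0.18,-0.25,0],
    [0.18,-0.25,0],
    [0,0,0],
  ],
  turn=[0,0,0],
)

```text
time: 22.28
ee_pos: [497.8, -226.5, 214.1]
tool_rot: [[0.995, -0.006, 0.097], [-0.097, 0.001, 0.995], [-0.006, -1.0, 0.001]]
ft_force: [-19.5, -1.0, -5.9]
finger_gap: 22.5
```

>>> play_rows(
  fingers=[-1,-1,-1],
  offset=[
    [0,-0.2,0],
    [0,-0.1,0],
    [0,0,0],
  ],
  turn=[0,0,0],
)

```text
time: 22.65
ee_pos: [498.0, -226.4, 214.7]
tool_rot: [[0.995, -0.007, 0.097], [-0.097, 0.003, 0.995], [-0.007, -1.0, 0.002]]
ft_force: [-7.8, -5.7, -32.1]
finger_gap: 22.3
```

>>> play_rows(
  fingers=[0.3,0.3,0.3,0.3,0.3,0.3,0.3],
  offset=[
    [0,0,0],
    [0,0,0],
    [0,0,0],
    [0,-1,0],
    [0,-3,0],
    [0,-5,0],
    [0,-5,0],
  ],
  turn=[0,0,0,0,0,0,0],
)

```text
time: 23.52
ee_pos: [499.6, -226.4, 360.7]
tool_rot: [[0.995, 0.001, 0.096], [-0.096, -0.0, 0.995], [0.001, -1.0, -0.0]]
ft_force: [0.8, -0.6, 0.2]
finger_gap: 55.2
```

>>> play_rows(
  fingers=[0.3,0.3,0.3,0.3,0.3],
  offset=[
    [-2,0,-5],
    [-2,0,-5],
    [-2,0,-5],
    [0,0,0],
    [0,0,0],
  ],
  turn=[0,0,0,0,0],
)

```text
time: 24.15
ee_pos: [425.7, -370.1, 358.8]
tool_rot: [[0.995, 0.001, 0.096], [-0.096, -0.0, 0.995], [0.001, -1.0, -0.0]]
ft_force: [-0.2, 0.2, -0.1]
finger_gap: 55.5
```

```bash
python3 - <<'E'
from h import *
import cv2
sd=np.mean([r.snapshot("side") for _ in range(3)],0).astype(np.uint8);sc=np.mean([r.snapshot("scene") for _ in range(3)],0).astype(np.uint8)
cv2.imwrite("pics/sc9raw.png",sc[:,:,::-1])
a=cv2.resize(sc[110:280,160:320,::-1],(400,425),interpolation=cv2.INTER_CUBIC);b=cv2.resize(sd[150:350,190:350,::-1],(340,425),interpolation=cv2.INTER_CUBIC)
cv2.imwrite("pics/g9.png",cv2.convertScaleAbs(np.hstack([a,b]),alpha=1.5));o=r.get_obs();print(o["ee_pos"],o["ft_force"],o["time"])
# change vs first image around the rest-pose grip and bystanders
s0=cv2.resize(cv2.imread("pics/scene0.png"),(512,384))
d=np.abs(s0.astype(int)-sc[:,:,::-1]).max(2);
for n,(x,y,w,h) in dict(grip=(230,120,22,20),caps=(243,238,40,34),scraper=(252,204,48,16),tape=(244,160,28,22)).items():print(n,d[y:y+h,x:x+w].mean().round(1))
E
```

```text
[ 426.14967428 -369.5312334   358.42364925] [ 1.07101056  0.0753639  -0.15340854] 24.45
grip 3.5
caps 2.2
scraper 2.5
tape 11.7
```

View pics/g9.png

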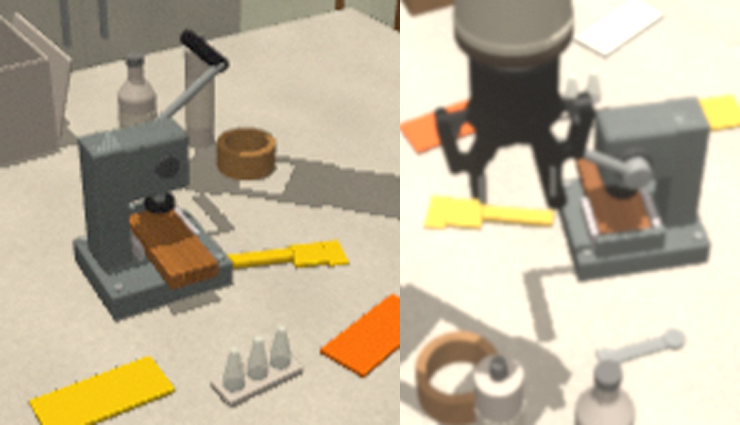

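```bash
python3 -c "
from bench import r
print(r.close_job())"
```

```text
the job is handed in; nothing more can be done
None
```

The job is handed in, at about 24.5 s on the robot's clock. No verdict came back. My checks agree with success, but some of it I inferred rather than measured.

- **Plates:** The first push moved only the top and middle plates. The fingertips stood about 27–30 mm higher than the stated TCP, so they passed over the bottom plate, whose end was still at y ≈ 130 mm. I backed off, went lower and pushed all three until they met the stop hard, at 28 N. Pictures then showed one straight end face, measured at y = 110.7–113.4 mm against a nominal 110. I put the few millimetres' difference down to error in my press pose. After the lever work I checked the plates only by eye, in the last picture.
- **Lever down:** I gripped the bar and pulled it along its arc. It slipped about 10–13 mm in the pads on the way, so I went by force to find the bottom stop. The force rose steeply there, to 77 N at the wrist (limit 120 N), and I then held for about 1.1 s at roughly 50 N. One camera reading, taken shortly before the lever reached the stop, gave 0.90 ± 0.04 rad. At the stop itself I did not measure the lever angle or the foot force.
- **Lever up:** I eased it up at about 0.4 rad/s without letting go. I opened the fingers only once the top stop was clear (−32 N when pulling against it).
- **Last checks:** The grip is back in its starting place in the scene picture, and the wrist force is about zero with the arm clear. The caps and scraper match the first picture; the tape roll patch differs (11.7 against 2–3), which I take to be the arm's shadow. The cartridge, cleaner and opener look unmoved; I made no final check on the carton.

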